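Clamp the billet in the carving jig

TASK

The wooden billet lies against the brass stop in the jig, ready to be carved: clamp it by pressing the four red clamp handles down, one at a time, until each lies level on its stop. Start with the clamp at the brass stop so the wood cannot creep, then the one diagonally opposite so it lies flat, then the other two in either order. Press lightly with the fingertips, pick nothing up, and leave the billet and everything else on the bench where it is.

Things in the scene. Friction and masses are not known exactly. Their poses are not given: they have to be found in the camera images.
- jig: Jig fixed to the bench, turned any way: grey-faced board 226 x 186 x 18 mm with four toggle clamps; brass L stop, 26 mm high, at its +x, +y corner. Origin: centre of the board's underside, z up. The billet lies mid-board along y; two clamps stand on each long side, at y = +52 and -52 mm, their red handles reaching out along +x or -x. At most 115 mm high, handles up.
- billet: Loose brown wooden billet, 65 x 150 x 30 mm, 0.17 to 0.34 kg, lying on the jig board against the brass stop; origin at the centre of its underside, y along its length. It stays where it is.
- handle_stop (a joint): Handle of the clamp at the corner with the brass stop (jig +x, +y corner). 0 = up, 0.58 rad above level; grows as pressed; 0.58 = level on its stop, shut. Pin at jig x, y = +70, +52 mm, 54 mm above the bench; 75 mm long, the outer 47 mm a red grip 15 mm thick, its top 62 mm up when level. Stays where left; a straight-down press of 1 to 4 N, 42 mm outward from the pin swings it home.
- grip_stop (a point): Point on top of the red grip of that handle (stop), 45 mm from its pin; moves with the handle (85 mm above the bench when fully open, 62 mm when shut; 33 and 45 mm outward from the pin).
- bar_stop: Steel clamp bar of the clamp at the corner with the brass stop (jig +x, +y corner); linked to the handle: as the handle goes down the bar swings down and its sprung black rubber foot presses on the billet. Origin on its pin.
- handle_diagonal (a joint): Handle of the clamp diagonally across from the brass stop (jig -x, -y corner). 0 = up, 0.58 rad above level; grows as pressed; 0.58 = level on its stop, shut. Pin at jig x, y = -70, -52 mm, 54 mm above the bench; 75 mm long, the outer 47 mm a red grip 15 mm thick, its top 62 mm up when level. Stays where left; a straight-down press of 1 to 4 N, 42 mm outward from the pin swings it home.
- grip_diagonal (a point): Point on top of the red grip of that handle (diagonal), 45 mm from its pin; moves with the handle (85 mm above the bench when fully open, 62 mm when shut; 33 and 45 mm outward from the pin).
- bar_diagonal: Steel clamp bar of the clamp diagonally across from the brass stop (jig -x, -y corner); linked to the handle: as the handle goes down the bar swings down and its sprung black rubber foot presses on the billet. Origin on its pin.
- handle_third (a joint): Handle of the clamp at the jig's +x, -y corner. 0 = up, 0.58 rad above level; grows as pressed; 0.58 = level on its stop, shut. Pin at jig x, y = +70, -52 mm, 54 mm above the bench; 75 mm long, the outer 47 mm a red grip 15 mm thick, its top 62 mm up when level. Stays where left; a straight-down press of 1 to 4 N, 42 mm outward from the pin swings it home.
- grip_third (a point): Point on top of the red grip of that handle (third), 45 mm from its pin; moves with the handle (85 mm above the bench when fully open, 62 mm when shut; 33 and 45 mm outward from the pin).
- bar_third: Steel clamp bar of the clamp at the jig's +x, -y corner; linked to the handle: as the handle goes down the bar swings down and its sprung black rubber foot presses on the billet. Origin on its pin.
- handle_fourth (a joint): Handle of the clamp at the jig's -x, +y corner. 0 = up, 0.58 rad above level; grows as pressed; 0.58 = level on its stop, shut. Pin at jig x, y = -70, +52 mm, 54 mm above the bench; 75 mm long, the outer 47 mm a red grip 15 mm thick, its top 62 mm up when level. Stays where left; a straight-down press of 1 to 4 N, 42 mm outward from the pin swings it home.
- grip_fourth (a point): Point on top of the red grip of that handle (fourth), 45 mm from its pin; moves with the handle (85 mm above the bench when fully open, 62 mm when shut; 33 and 45 mm outward from the pin).
- bar_fourth: Steel clamp bar of the clamp at the jig's -x, +y corner; linked to the handle: as the handle goes down the bar swings down and its sprung black rubber foot presses on the billet. Origin on its pin.
- spare_billet: Loose small dark wooden billet, 55 x 130 x 22 mm; origin at the centre of its underside. A bystander: leave it alone.
- scribe: Loose hooked scribe with wooden handle, 22 x 199 x 14 mm; origin at the centre of its underside. A bystander: leave it alone.
- file: Loose file with wooden handle, 26 x 301 x 27 mm; origin at the centre of its underside. A bystander: leave it alone.
- pencil: Loose flat red pencil, 15 x 152 x 8 mm; origin at the centre of its underside. A bystander: leave it alone.
- wax: Loose yellow block of wax, 50 x 75 x 32 mm; origin at the centre of its underside. A bystander: leave it alone.
- matches: Loose matchbox, 36 x 62 x 15 mm; origin at the centre of its underside. A bystander: leave it alone.

How it is judged:
By the outcome, as a careful person would: the job done as asked, in the order asked, and still so for the second after the job is handed in, with the robot touching nothing.
It also fails if it takes over 50 s, if anything falls off the work surface, if the arm or the gripper's body presses on something with over 40 N, if the wrist force passes 120 N, or if a joint passes its speed limit or range.

ROBOT

A 6-joint arm with a two-finger parallel gripper is mounted at the origin on a cart in front of the work surface, level with it; the furniture and walls round the work are solid. World frame = base frame: x ahead of the robot, y to its left, z up, the work surface at z = 0. Lengths are in m, angles in rad, forces in N, time in s.
With the tool pointing down it reaches from about 0.375 to 0.975 m from the base axis. Payload 3.8 kg.
Tool frame: the origin (TCP) lies midway between the tips of the shut fingers; the grasp point (between the pads) lies 19 mm behind it; z points along the fingers, y is the line along which they close (so a half turn about z gives the same grasp; the last joint's range is limited). The gripper opens to 85 mm and grips with 20 to 120 N. Pads are 22 mm wide; open, the fingers measure 114 mm over their backs; the gripper's body (76 mm by 85 mm) begins 54 mm behind the grasp point. The pads swing forward as they close: fully open they stand 13 mm farther back than shut.
Start: joints at [-0.037, 0.264, 1.604, -0, 1.274, -0.037], TCP at [0.675, -0, 0.231] pointing down, gripper open.
Joint ranges: [-2.63, 2.63], [-0.94, 2.18], [0.31, 2.57], [-1.31, 4.45], [0, 2.66], [-2.55, 2.55]. Speed limits (rad/s): [2.57, 2.57, 3.14, 3.14, 3.14, 3.14].

INTERFACE

Orientations are given as a rotation vector (axis times angle).
In Python, from workcell import bot, cams gives the robot as it stands.
- The arm moves only by the tool play_rows, never from a script. Its argument "rows" is a list of rows, each a list of 2 entries, a list of its own where there are three numbers: the shift along the tool's x, y, z scaled (see below), then the turn, a rotation vector about the tool's x, y, z scaled (see below). A call has 1 to 20 rows; each row is the pose to reach, as a shift and turn from the pose commanded when the call began, along the tool's axes at that moment; what a row does not reach only later rows make up. The controller multiplies each number of a shift by 250 mm and each number of a turn by 45 degrees. A row lasts 1/12 s, in which the tool goes at most 41.7 mm and 7.16 degrees, less where a joint would pass 70% of its speed; a pose out of reach is approached as far as the arm can. A call with a number of a shift or a turn outside -1 to 1 is refused whole. A call with a gripper value outside its range is refused whole. "claw" is the opening, from -1 (shut) to 1 (fully open), set as the call begins (left out, the last holds). The fingers move at their own pace and stop on an object; "newtons" is the grip in N (left out, the last holds). Time passes only in rows, so rows that repeat a pose let the fingers close. It gives the time, the measured TCP pose, the force, the opening and the grip force at its end, in the units of the state.
- bot.read_state(): the state, without advancing time (a new reading comes with each control period).
- cams.read_camera(name): name is "scene" or "side" or "wrist"; returns a dict with "image" (400x640x3 uint8, red, green, blue), "K" (3x3 intrinsics, pixels), "T" (4x4, takes a point from camera to world coordinates); the wrist camera has in their place "mount" (4x4, takes a point from camera to tool coordinates, whose origin is the TCP and whose axes are the flange's). Camera axes: x right, y down, z forward; pixel columns grow to the right and rows downward; lengths in m; the calibration is good to about 2 mm. A picture is of the moment at which its call begins: read the wrist's pose just before it. There is no depth.
- bot.finish_job(): hands the job in; it is judged then, once.
The state is a dict: "time": time; "q": joint angles; "joint_vel": joint speeds; "joint_torque": joint torques, N m; "tool_pos": TCP position; "tcp_rot": TCP orientation; "wrist_force": force on the tool from outside, world axes, zero at the start; "torque": the same for the moment, N m; "width": opening from 0.0 (shut) to 1.0 (fully open); "grip_force": force on a finger pad.
Only numpy, scipy, OpenCV 4.12 (cv2) and the standard library are available. Lean on these libraries where they do the work, as an engineer would, in place of code of your own. Each camera call takes 0.05 s, during which the arm holds its last target. There are 200 camera calls.

## Working session

There is one attempt and no reset: what is moved stays moved. The work goes in short steps, Python scripts to look and compute and a tool call to move; the robot and the scene stay as the last step left them, time stands still between calls to the robot, and variables do not carry over. Pictures are saved under pics/ and viewed, at most 10 in all, crops included, and the job is handed in when it is done.

Besides the shell and the picture viewer there is one more tool, called after ">>>" by a JSON object that holds its "fn" and its "kwargs", one argument or row to a line. play_rows: Moves the arm, as the interface text tells. Its arguments: {"type":"object","properties":{"rows":{"type":"array","items":{"type":"array"}},"claw":{"type":"number"},"newtons":{"type":"number"}},"required":["rows"]}

```bash
mkdir -p pics; python3 - <<'E'
from workcell import bot,cams
import cv2,numpy as np,pickle
s=bot.read_state();print({k:np.round(v,3) for k,v in s.items()})
d={}
for n in("scene","side","wrist"):
    c=cams.read_camera(n);d[n]=c;cv2.imwrite(f"pics/{n}0.png",c["image"][:,:,::-1]);print(n,np.round(c["K"],1).tolist(),np.round(c.get("T",c.get("mount")),3).tolist())
pickle.dump((s,d),open("d0.pkl","wb"))
E
```

```text
{'time': np.float64(0.0), 'q': array([-0.037,  0.265,  1.605, -0.   ,  1.274, -0.037]), 'joint_vel': array([ 0.002, -0.   , -0.001, -0.   , -0.   ,  0.001]), 'joint_torque': array([ 1.0000e-03, -5.1512e+01, -3.6731e+01, -0.0000e+00,  1.3000e-02,
        0.0000e+00]), 'tool_pos': array([0.674, 0.   , 0.23 ]), 'tcp_rot': array([-2.22e+00, -2.22e+00,  2.00e-03]), 'wrist_force': array([ 0.663, -0.825, -0.823]), 'torque': array([-0.031,  0.   ,  0.007]), 'grip_force': np.float64(0.0), 'width': np.float64(0.998)}
scene [[447.5, 0.0, 321.7], [0.0, 447.5, 201.8], [0.0, 0.0, 1.0]] [[-0.891, -0.301, 0.341, 0.027], [-0.454, 0.62, -0.639, 1.011], [-0.019, -0.724, -0.689, 1.09], [0.0, 0.0, 0.0, 1.0]]
side [[506.8, 0.0, 330.2], [0.0, 506.8, 202.0], [0.0, 0.0, 1.0]] [[0.931, -0.171, 0.324, 0.004], [-0.365, -0.389, 0.845, -1.325], [-0.018, -0.905, -0.425, 0.77], [0.0, 0.0, 0.0, 1.0]]
wrist [[295.8, 0.0, 320.7], [0.0, 295.8, 201.9], [0.0, 0.0, 1.0]] [[0.001, -0.959, -0.284, 0.073], [1.0, 0.001, -0.001, -0.0], [0.001, -0.284, 0.959, -0.143], [0.0, 0.0, 0.0, 1.0]]
```

View pics/scene0.png

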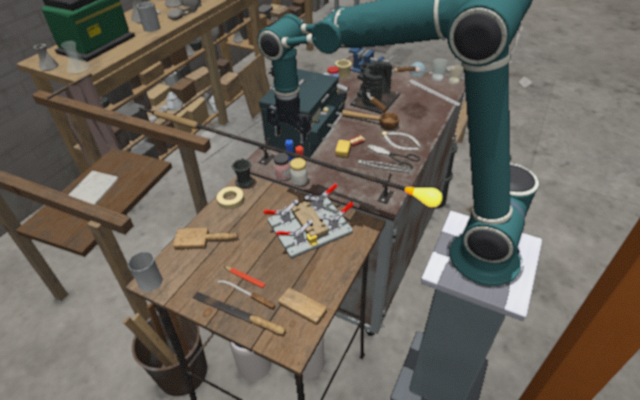

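View pics/side0.png

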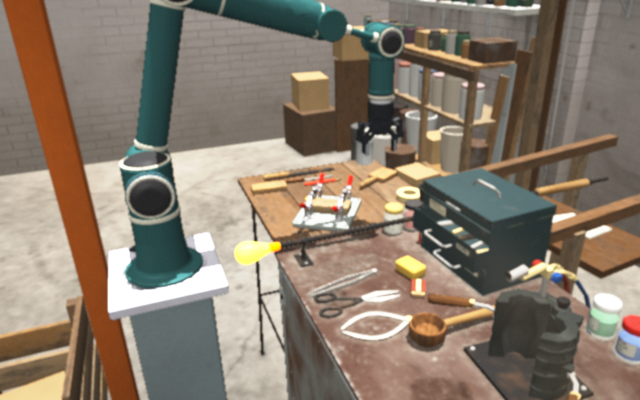

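View pics/wrist0.png

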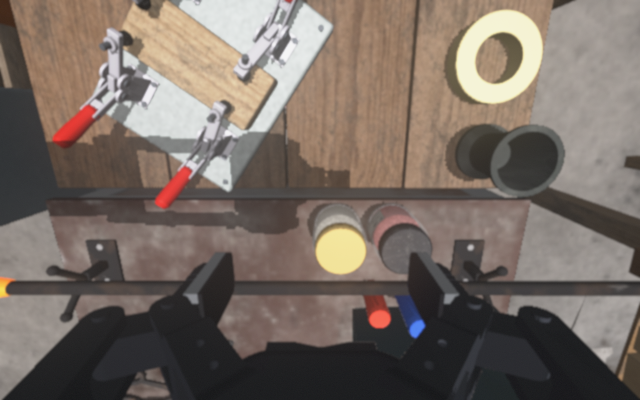

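The scene view shows the jig at about (312,215), with red grips near (268,212), (282,234), (331,190) and (347,207) and the brass stop near (312,238). The wrist view shows three of the clamps at upper left and a rail in front of the bench. The side view shows the jig at about (328,205).

```bash
cat > h.py <<'E'
import cv2,numpy as np
from scipy.spatial.transform import Rotation as R
def pose(s):
    T=np.eye(4);T[:3,:3]=R.from_rotvec(s["tcp_rot"]).as_matrix();T[:3,3]=s["tool_pos"];return T
def camT(c,s): return c["T"] if "T" in c else pose(s)@c["mount"]
def ray(c,s,uv,z):
    T=camT(c,s);d=T[:3,:3]@np.linalg.solve(c["K"],[uv[0],uv[1],1]);return T[:3,3]+d*(z-T[2,3])/d[2]
def proj(c,s,P):
    p=np.linalg.inv(camT(c,s))@np.r_[P,1];q=c["K"]@p[:3];return q[:2]/q[2]
def tri(c1,s1,u1,c2,s2,u2):
    A=[];b=[]
    for c,s,u in((c1,s1,u1),(c2,s2,u2)):
        T=camT(c,s);d=T[:3,:3]@np.linalg.solve(c["K"],[*u,1]);d/=np.linalg.norm(d);M=np.eye(3)-np.outer(d,d);A.append(M);b.append(M@T[:3,3])
    A=np.vstack(A);b=np.hstack(b);x=np.linalg.lstsq(A,b,rcond=None)[0];return x,np.linalg.norm(A@x-b)
def reds(im,amin=15):
    h=cv2.cvtColor(im,cv2.COLOR_RGB2HSV);m=(((h[...,0]<6)|(h[...,0]>174))&(h[...,1]>150)&(h[...,2]>90)).astype('u1')
    n,l,st,ce=cv2.connectedComponentsWithStats(m)
    out=[]
    for i in range(1,n):
        if st[i,4]>=amin:
            p=np.argwhere(l==i)[:,::-1].astype(float);c=p.mean(0);v=np.linalg.svd(p-c,full_matrices=False)[2][0];t=(p-c)@v
            out.append((c,c+v*t.min(),c+v*t.max(),st[i,4]))
    return out
E
python3 - <<'E'
import pickle,cv2,numpy as np
from h import *
s,d=pickle.load(open("d0.pkl","rb"))
for n in d:
    print(n)
    for c,a,b,k in reds(d[n]["image"]): print(k,np.round(np.r_[c,a,b]),np.round(ray(d[n],s,c,.075),3))
c=d["scene"]["image"][165:270,235:375];e=d["side"]["image"][160:240,280:380]
cv2.imwrite("pics/crop.png",np.vstack([cv2.resize(c,(440,330),interpolation=2),cv2.resize(e,(440,264)[:2],interpolation=2)])[:,:,::-1])
E
```

```text
scene
52 [333.  70. 328.  70. 338.  69.] [ 0.896 -0.77   0.075]
58 [299. 150. 297. 146. 301. 154.] [ 0.735 -0.147  0.075]
50 [331. 188. 336. 184. 327. 192.] [ 0.53  -0.005  0.075]
67 [347. 207. 352. 203. 342. 211.] [0.444 0.052 0.075]
45 [269. 212. 263. 211. 275. 212.] [0.663 0.184 0.075]
37 [282. 233. 276. 233. 288. 233.] [0.576 0.246 0.075]
125 [247. 278. 231. 270. 263. 286.] [0.576 0.435 0.075]
side
51 [322. 179. 319. 174. 325. 184.] [0.58  0.254 0.075]
36 [350. 180. 351. 176. 349. 184.] [0.664 0.202 0.075]
15 [311. 184. 316. 183. 305. 184.] [0.527 0.226 0.075]
17 [302. 205. 300. 204. 305. 207.] [0.443 0.074 0.075]
18 [334. 208. 332. 208. 336. 208.] [0.528 0.008 0.075]
37 [536. 262. 540. 260. 531. 264.] [ 0.883 -0.485  0.075]
266 [632. 324. 626. 316. 639. 335.] [ 0.893 -0.759  0.075]
wrist
814 [ 74. 127.  93. 108.  56. 144.] [0.432 0.061 0.075]
631 [172. 188. 188. 169. 158. 206.] [ 0.52  -0.001  0.075]
573 [378. 312. 373. 296. 382. 327.] [ 0.741 -0.151  0.075]
```

View pics/crop.png

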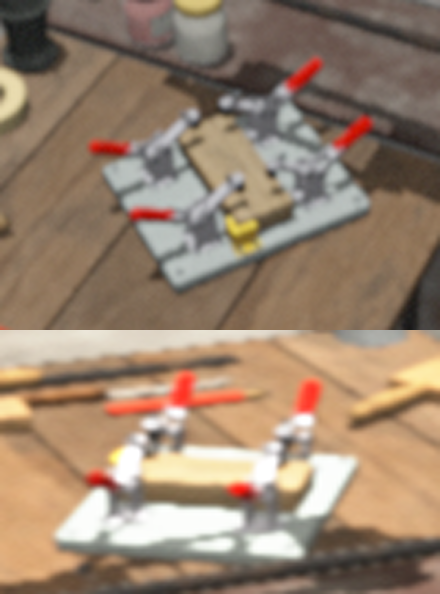

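```bash
python3 - <<'E'
import pickle
from h import *
s,d=pickle.load(open("d0.pkl","rb"))
S={n:[r[0] for r in reds(d[n]["image"])] for n in d}
near=lambda n,u:min(S[n],key=lambda p:np.hypot(*(p-u)))
P={}
for k,a,b,w in(("stop",(282,233),(322,179),None),("third",(269,212),(350,180),None),("diag",(331,188),(334,208),(172,188)),("fourth",(347,207),(302,205),(74,127))):
    x,r=tri(d["scene"],s,near("scene",a),d["side"],s,near("side",b));print(k,np.round(x,4),round(r,4))
    if w:
        x,r=tri(d["scene"],s,near("scene",a),d["wrist"],s,near("wrist",w));print("  w",np.round(x,4),round(r,4))
    P[k]=ray(d["scene"],s,near("scene",a),.082);print("  z82",np.round(P[k],4))
c=np.mean(list(P.values()),0)
ex=P["stop"]+P["third"]-P["diag"]-P["fourth"];ey=P["stop"]+P["fourth"]-P["third"]-P["diag"]
print("centre",c,np.linalg.norm(ex)/2,np.linalg.norm(ey)/2,np.degrees(np.arctan2(ex[1],ex[0])),np.degrees(np.arctan2(ey[1],ey[0]))-90)
E
```

```text
stop [0.5761 0.247  0.0775] 0.002
  z82 [0.5721 0.2511 0.082 ]
third [0.6588 0.1889 0.081 ] 0.0
  z82 [0.6582 0.1897 0.082 ]
diag [0.5259 0.0007 0.0796] 0.0019
  w [0.5251 0.0022 0.0835] 0.0019
  z82 [0.5263 0.0023 0.082 ]
fourth [0.4395 0.0598 0.0823] 0.0015
  w [0.4397 0.0612 0.0846] 0.0002
  z82 [0.4408 0.0589 0.082 ]
centre [0.54932248 0.12550263 0.082     ] 0.23094285382557975 0.10413466767505035 55.260134875082976 55.47640267700788
```

```bash
python3 - <<'E'
import pickle
from h import *
s,d=pickle.load(open("d0.pkl","rb"))
def yel(n):
    h=cv2.cvtColor(d[n]["image"],cv2.COLOR_RGB2HSV);m=cv2.inRange(h,(22,150,180),(32,255,255));k,l,st,ce=cv2.connectedComponentsWithStats(m);i=1+np.argmax(st[1:,4]);return ce[i]
a,b=yel("scene"),yel("side");print(a,b);x,r=tri(d["scene"],s,a,d["side"],s,b);print("bulb",x,r)
# rail: wrist row 288 line plane vs scene rail point
for u in((405,188),(330,166)):
    T=camT(d["wrist"],s);K=d["wrist"]["K"];v1=T[:3,:3]@np.linalg.solve(K,[100,289,1]);v2=T[:3,:3]@np.linalg.solve(K,[600,289,1]);n=np.cross(v1,v2)
    Ts=d["scene"]["T"];q=Ts[:3,:3]@np.linalg.solve(d["scene"]["K"],[*u,1]);t=n@(T[:3,3]-Ts[:3,3])/(n@q);print("rail",Ts[:3,3]+t*q)
E
```

```text
[424.05913978 198.22580645] [274.25  246.125]
bulb [ 0.26617673 -0.1247508   0.05648967] 0.04096204351419606
rail [ 0.30992852 -0.12971438  0.06149198]
rail [ 0.59845711 -0.13338599  0.05435364]
```

>>> {"fn": "play_rows", "kwargs": {
  "rows": [
    [[0.16, -0.07, 0], [0, 0, 0.155]],
    [[0.33, -0.14, 0], [0, 0, 0.31]],
    [[0.5, -0.21, 0], [0, 0, 0.465]],
    [[0.66, -0.28, 0], [0, 0, 0.62]],
    [[0.82, -0.35, 0], [0, 0, 0.77]],
    [[0.988, -0.418, 0.0], [0, 0, 0.77]],
    [[0.988, -0.418, 0.2], [0, 0, 0.77]],
    [[0.988, -0.418, 0.4], [0, 0, 0.77]],
    [[0.988, -0.418, 0.4], [0, 0, 0.77]]
  ],
  "claw": -1
}}

```text
time: 0.9
tool_pos: [0.5668, 0.2478, 0.1265]
tcp_rot: [-2.779, -1.463, 0.009]
wrist_force: [-1.4, -1.4, -1.1]
width: 0.003
grip_force: 0.0
```

```bash
python3 - <<'E'
from workcell import bot,cams
from h import *
s=bot.read_state();c=cams.read_camera("wrist");print(np.round(s["tool_pos"],4),np.round(R.from_rotvec(s["tcp_rot"]).as_matrix(),3).tolist(),s["wrist_force"])
for p,a,b,k in reds(c["image"],60): print(k,np.round(np.r_[p,a,b]),np.round(ray(c,s,p,.086),4))
cv2.imwrite("pics/w1.png",c["image"][:,:,::-1])
E
```

```text
[0.5668 0.2478 0.1265] [[0.566, 0.824, -0.006], [0.824, -0.566, -0.002], [-0.005, -0.003, -1.0]] [-1.43231099 -1.41010149 -1.11277408]
2086 [249.  29. 301.  -7. 207.  57.] [0.6001 0.3671 0.086 ]
642 [325. 214. 328. 194. 321. 239.] [0.574  0.2546 0.086 ]
1001 [482. 221. 496. 198. 464. 247.] [0.6564 0.1928 0.086 ]
```

View pics/w1.png

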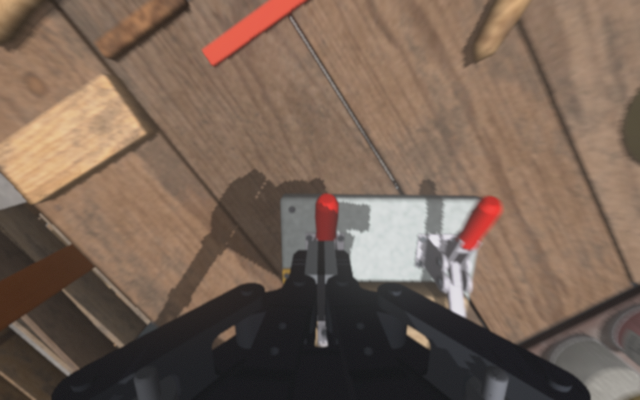

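The wrist view shows the stop clamp's grip at (325,214), just ahead of the shut fingertips at about (320,260). The third clamp's grip is at (482,221).

>>> {"fn": "play_rows", "kwargs": {
  "rows": [
    [[0, 0, 0], [0, 0, 0]],
    [[0, 0, 0], [0, 0, 0]]
  ]
}}

```text
time: 1.12
tool_pos: [0.571, 0.247, 0.1319]
tcp_rot: [2.782, 1.459, 0.001]
wrist_force: [-0.4, -0.8, 0.5]
width: -0.005
grip_force: 0.0
```

>>> {"fn": "play_rows", "kwargs": {
  "rows": [
    [[0, 0, 0.07], [0, 0, 0]],
    [[0, 0, 0.14], [0, 0, 0]],
    [[0, 0, 0.156], [0, 0, 0]],
    [[0, 0, 0.172], [0, 0, 0]],
    [[0, 0, 0.188], [0, 0, 0]],
    [[0, 0, 0.204], [0, 0, 0]],
    [[0, 0, 0.22], [0, 0, 0]],
    [[0, 0, 0.236], [0, 0, 0]],
    [[0, 0, 0.252], [0, 0, 0]],
    [[0, 0, 0.26], [0, 0, 0]],
    [[0, 0, 0.264], [0, 0, 0]],
    [[0, 0, 0.264], [0, 0, 0]]
  ]
}}

```text
time: 2.12
tool_pos: [0.5701, 0.2469, 0.0648]
tcp_rot: [-2.782, -1.459, 0.002]
wrist_force: [-0.3, -0.2, -0.3]
width: -0.002
grip_force: 0.0
```

>>> {"fn": "play_rows", "kwargs": {
  "rows": [
    [[0, 0, 0.006], [0, 0, 0]],
    [[0, 0, 0.01], [0, 0, 0]],
    [[0, 0, 0.012], [0, 0, 0]],
    [[0, 0, 0.012], [0, 0, 0]]
  ]
}}

```text
time: 2.45
tool_pos: [0.5705, 0.2471, 0.0623]
tcp_rot: [-2.782, -1.459, -0.0]
wrist_force: [-0.4, 0.4, -0.8]
width: -0.002
grip_force: 0.2
```

```bash
python3 - <<'E'
from workcell import bot,cams
from h import *
s=bot.read_state();print(s["tool_pos"],s["wrist_force"])
o=[]
for n,(r0,c0) in(("scene",(165,235)),("side",(150,270))):
    c=cams.read_camera(n)
    for p,a,b,k in reds(c["image"]): print(n,k,np.round(np.r_[p,a,b]))
    o.append(cv2.resize(c["image"][r0:r0+100,c0:c0+140],(560,400)[:2],interpolation=2)[:290] if 0 else cv2.resize(c["image"][r0:r0+100,c0:c0+140],(406,290),interpolation=2))
cv2.imwrite("pics/s2.png",np.vstack(o)[:,:,::-1])
E
```

```text
[0.57047998 0.24712384 0.06227415] [-0.44741513  0.43523687 -0.83141907]
scene 50 [333.  70. 328.  70. 338.  70.]
scene 59 [299. 150. 298. 146. 301. 154.]
scene 44 [332. 188. 336. 184. 327. 192.]
scene 65 [347. 207. 352. 203. 342. 211.]
scene 27 [266. 211. 269. 211. 263. 212.]
scene 41 [279. 240. 286. 238. 274. 242.]
scene 110 [247. 278. 231. 270. 263. 286.]
side 34 [350. 180. 351. 176. 349. 184.]
side 18 [312. 183. 317. 182. 305. 184.]
side 30 [302. 205. 300. 202. 304. 208.]
side 17 [334. 209. 332. 208. 336. 209.]
side 36 [536. 262. 540. 260. 531. 264.]
side 266 [632. 324. 626. 316. 639. 335.]
```

View pics/s2.png

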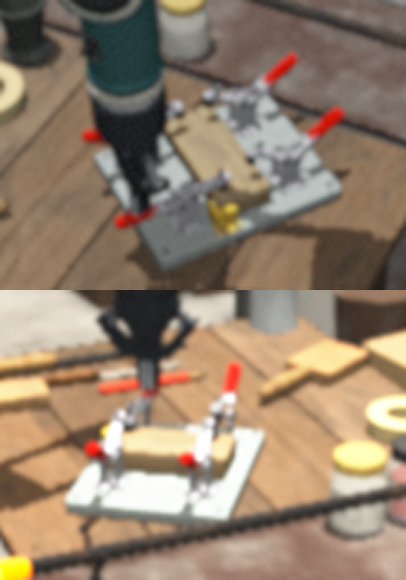

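The stop clamp's handle is nearly level and its bar is down on the billet. I'll press on in small steps until the force shows the stop.

>>> {"fn": "play_rows", "kwargs": {
  "rows": [
    [[0, 0, 0.004], [0, 0, 0]],
    [[0, 0, 0.006], [0, 0, 0]],
    [[0, 0, 0.006], [0, 0, 0]]
  ]
}}

```text
time: 2.8
tool_pos: [0.5706, 0.247, 0.0616]
tcp_rot: [-2.782, -1.459, -0.0]
wrist_force: [-1.7, -0.0, 5.1]
width: -0.002
grip_force: 2.6
```

>>> {"fn": "play_rows", "kwargs": {
  "rows": [
    [[0, 0, 0.003], [0, 0, 0]],
    [[0, 0, 0.003], [0, 0, 0]]
  ]
}}

```text
time: 2.97
tool_pos: [0.5706, 0.247, 0.0615]
tcp_rot: [2.782, 1.459, 0.0]
wrist_force: [-2.7, -0.9, 8.9]
width: 0.002
grip_force: 4.4
```

>>> {"fn": "play_rows", "kwargs": {
  "rows": [
    [[0, 0, -0.16], [0, 0, 0]],
    [[0, 0, -0.32], [0, 0, 0]],
    [[-0.13, 0.06, -0.32], [0, 0, 0]],
    [[-0.26, 0.12, -0.32], [0, 0, 0]],
    [[-0.4, 0.186, -0.32], [0, 0, 0]],
    [[-0.54, 0.25, -0.32], [0, 0, 0]],
    [[-0.68, 0.316, -0.32], [0, 0, 0]],
    [[-0.8, 0.371, -0.32], [0, 0, 0]],
    [[-0.896, 0.416, -0.32], [0, 0, 0]],
    [[-0.896, 0.416, -0.3], [0, 0, 0]],
    [[-0.896, 0.416, -0.28], [0, 0, 0]],
    [[-0.896, 0.416, -0.28], [0, 0, 0]],
    [[-0.896, 0.416, -0.28], [0, 0, 0]]
  ]
}}

```text
time: 4.05
tool_pos: [0.5283, 0.0045, 0.1293]
tcp_rot: [-2.781, -1.46, 0.002]
wrist_force: [-0.2, 0.1, 0.2]
width: 0.001
grip_force: 0.0
```

```bash
python3 - <<'E'
from workcell import bot,cams
from h import *
s=bot.read_state();c=cams.read_camera("scene");e=cams.read_camera("wrist");print(s["tool_pos"],s["wrist_force"])
for n,c in(("scene",c),("wrist",e)):
    for p,a,b,k in reds(c["image"]): print(n,k,np.round(np.r_[p,a,b]),np.round(ray(c,s,p,.082),3),np.round(ray(c,s,p,.055),3))
cv2.imwrite("pics/w3.png",np.hstack([e["image"][:,100:540],cv2.resize(cams.read_camera("scene")["image"][165:265,260:350],(360,400),interpolation=2)])[:,:,::-1])
E
```

```text
[0.52830931 0.00450048 0.12931117] [-0.15500539  0.11843577  0.18123638]
scene 62 [299. 150. 297. 145. 301. 154.] [ 0.731 -0.14   0.082] [ 0.75  -0.171  0.055]
scene 36 [332. 188. 336. 185. 327. 192.] [0.526 0.002 0.082] [ 0.539 -0.025  0.055]
scene 73 [347. 207. 352. 203. 342. 211.] [0.441 0.061 0.082] [0.452 0.035 0.055]
scene 45 [269. 212. 263. 211. 275. 212.] [0.658 0.19  0.082] [0.675 0.168 0.055]
scene 46 [280. 240. 287. 237. 274. 242.] [0.564 0.279 0.082] [0.578 0.259 0.055]
scene 126 [247. 278. 231. 270. 263. 286.] [0.573 0.44  0.082] [0.587 0.424 0.055]
wrist 1292 [167. 230. 173. 195. 162. 263.] [0.438 0.062 0.082] [0.419 0.061 0.055]
wrist 55 [322. 199. 317. 196. 327. 201.] [0.539 0.019 0.082] [0.535 0.013 0.055]
wrist 324 [318. 229. 318. 214. 319. 239.] [0.524 0.003 0.082] [ 0.518 -0.006  0.055]
wrist 18 [638. 230. 638. 228. 637. 233.] [ 0.705 -0.122  0.082] [ 0.724 -0.149  0.055]
```

View pics/w3.png

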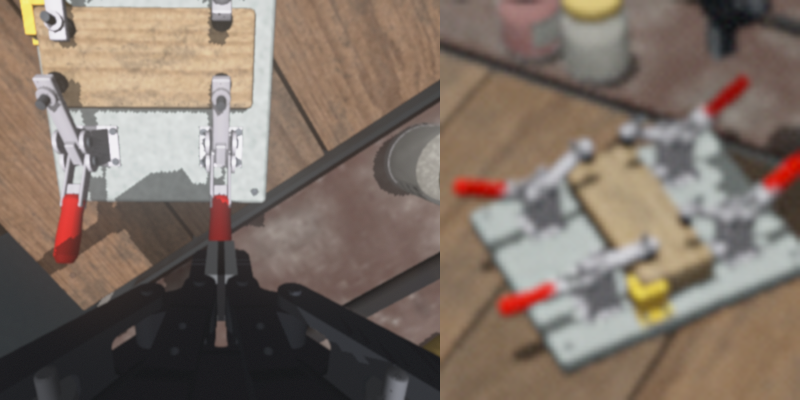

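Stop clamp is shut, with its grip level at scene pixel (280,240), and the fingertips are over the diagonal grip at about (318,229) in the full wrist image. Pressing it now.

>>> {"fn": "play_rows", "kwargs": {
  "rows": [
    [[0, 0, 0.07], [0, 0, 0]],
    [[0, 0, 0.14], [0, 0, 0]],
    [[0, 0, 0.156], [0, 0, 0]],
    [[0, 0, 0.172], [0, 0, 0]],
    [[0, 0, 0.188], [0, 0, 0]],
    [[0, 0, 0.204], [0, 0, 0]],
    [[0, 0, 0.22], [0, 0, 0]],
    [[0, 0, 0.236], [0, 0, 0]],
    [[0, 0, 0.252], [0, 0, 0]],
    [[0, 0, 0.26], [0, 0, 0]],
    [[0, 0, 0.266], [0, 0, 0]],
    [[0, 0, 0.27], [0, 0, 0]],
    [[0, 0, 0.274], [0, 0, 0]],
    [[0, 0, 0.276], [0, 0, 0]],
    [[0, 0, 0.276], [0, 0, 0]]
  ]
}}

```text
time: 5.45
tool_pos: [0.5286, 0.0035, 0.0616]
tcp_rot: [-2.782, -1.459, 0.001]
wrist_force: [-1.9, -2.6, 5.2]
width: 0.001
grip_force: 2.5
```

>>> {"fn": "play_rows", "kwargs": {
  "rows": [
    [[0, 0, 0.004], [0, 0, 0]],
    [[0, 0, 0.004], [0, 0, 0]]
  ]
}}

```text
time: 5.62
tool_pos: [0.5287, 0.0034, 0.0615]
tcp_rot: [-2.782, -1.459, 0.001]
wrist_force: [-4.6, -1.4, 11.0]
width: -0.003
grip_force: 5.6
```

>>> {"fn": "play_rows", "kwargs": {
  "rows": [
    [[0, 0, -0.16], [0, 0, 0]],
    [[0, 0, -0.32], [0, 0, 0]],
    [[0, -0.14, -0.32], [0, 0, 0]],
    [[0, -0.28, -0.32], [0, 0, 0]],
    [[0, -0.416, -0.32], [0, 0, 0]],
    [[0, -0.416, -0.3], [0, 0, 0]],
    [[0, -0.416, -0.28], [0, 0, 0]],
    [[0, -0.416, -0.28], [0, 0, 0]],
    [[0, -0.416, -0.28], [0, 0, 0]]
  ]
}}

```text
time: 6.37
tool_pos: [0.4438, 0.0624, 0.1298]
tcp_rot: [2.782, 1.459, -0.0]
wrist_force: [-0.0, 0.4, 0.4]
width: -0.0
grip_force: 0.0
```

>>> {"fn": "play_rows", "kwargs": {
  "rows": [
    [[0, 0, 0.07], [0, 0, 0]],
    [[0, 0, 0.14], [0, 0, 0]],
    [[0, 0, 0.156], [0, 0, 0]],
    [[0, 0, 0.172], [0, 0, 0]],
    [[0, 0, 0.188], [0, 0, 0]],
    [[0, 0, 0.204], [0, 0, 0]],
    [[0, 0, 0.22], [0, 0, 0]],
    [[0, 0, 0.236], [0, 0, 0]],
    [[0, 0, 0.252], [0, 0, 0]],
    [[0, 0, 0.26], [0, 0, 0]],
    [[0, 0, 0.266], [0, 0, 0]],
    [[0, 0, 0.27], [0, 0, 0]],
    [[0, 0, 0.274], [0, 0, 0]],
    [[0, 0, 0.276], [0, 0, 0]],
    [[0, 0, 0.278], [0, 0, 0]],
    [[0, 0, 0.278], [0, 0, 0]]
  ]
}}

```text
time: 7.7
tool_pos: [0.4431, 0.0627, 0.0615]
tcp_rot: [-2.782, -1.459, 0.001]
wrist_force: [-3.8, -1.5, 9.5]
width: -0.0
grip_force: 4.7
```

Shut, same reading as the others. Now the third clamp, diagonally across.

>>> {"fn": "play_rows", "kwargs": {
  "rows": [
    [[0, 0, -0.16], [0, 0, 0]],
    [[0, 0, -0.32], [0, 0, 0]],
    [[0.13, 0.06, -0.32], [0, 0, 0]],
    [[0.26, 0.12, -0.32], [0, 0, 0]],
    [[0.4, 0.186, -0.32], [0, 0, 0]],
    [[0.54, 0.25, -0.32], [0, 0, 0]],
    [[0.68, 0.316, -0.32], [0, 0, 0]],
    [[0.8, 0.371, -0.32], [0, 0, 0]],
    [[0.896, 0.416, -0.32], [0, 0, 0]],
    [[0.896, 0.416, -0.3], [0, 0, 0]],
    [[0.896, 0.416, -0.28], [0, 0, 0]],
    [[0.896, 0.416, -0.28], [0, 0, 0]],
    [[0.896, 0.416, -0.28], [0, 0, 0]]
  ]
}}

```text
time: 8.78
tool_pos: [0.6541, 0.1871, 0.1292]
tcp_rot: [-2.782, -1.458, 0.005]
wrist_force: [-0.2, -0.5, 0.7]
width: 0.0
grip_force: 0.0
```

>>> {"fn": "play_rows", "kwargs": {
  "rows": [
    [[0, 0, 0.07], [0, 0, 0]],
    [[0, 0, 0.14], [0, 0, 0]],
    [[0, 0, 0.156], [0, 0, 0]],
    [[0, 0, 0.172], [0, 0, 0]],
    [[0, 0, 0.188], [0, 0, 0]],
    [[0, 0, 0.204], [0, 0, 0]],
    [[0, 0, 0.22], [0, 0, 0]],
    [[0, 0, 0.236], [0, 0, 0]],
    [[0, 0, 0.252], [0, 0, 0]],
    [[0, 0, 0.26], [0, 0, 0]],
    [[0, 0, 0.266], [0, 0, 0]],
    [[0, 0, 0.27], [0, 0, 0]],
    [[0, 0, 0.274], [0, 0, 0]],
    [[0, 0, 0.276], [0, 0, 0]],
    [[0, 0, 0.278], [0, 0, 0]],
    [[0, 0, 0.278], [0, 0, 0]]
  ]
}}

```text
time: 10.12
tool_pos: [0.6563, 0.1881, 0.0616]
tcp_rot: [-2.782, -1.459, -0.001]
wrist_force: [-1.4, 1.3, 4.2]
width: 0.002
grip_force: 2.0
```

>>> {"fn": "play_rows", "kwargs": {
  "rows": [
    [[0, 0, 0.004], [0, 0, 0]],
    [[0, 0, 0.004], [0, 0, 0]]
  ]
}}

```text
time: 10.28
tool_pos: [0.6563, 0.1881, 0.0616]
tcp_rot: [-2.782, -1.459, -0.001]
wrist_force: [-2.5, 0.2, 8.2]
width: -0.003
grip_force: 4.3
```

>>> {"fn": "play_rows", "kwargs": {
  "rows": [
    [[0, 0, -0.16], [0, 0, 0]],
    [[0, 0, -0.32], [0, 0, 0]],
    [[0, 0, -0.48], [0, 0, 0]],
    [[0.1, 0.1, -0.64], [0, 0, 0]],
    [[0.2, 0.2, -0.64], [0, 0, 0]],
    [[0.3, 0.3, -0.64], [0, 0, 0]],
    [[0.3, 0.3, -0.64], [0, 0, 0]],
    [[0.3, 0.3, -0.64], [0, 0, 0]]
  ]
}}

```text
time: 10.95
tool_pos: [0.7609, 0.2065, 0.2168]
tcp_rot: [-2.782, -1.458, 0.006]
wrist_force: [-1.0, 0.7, -0.6]
width: -0.002
grip_force: 0.0
```

```bash
python3 - <<'E'
from workcell import bot,cams
from h import *
s=bot.read_state();print(s["tool_pos"],s["wrist_force"])
o=[]
c=np.array([.5493,.1255]);ex=np.array([.5693,.8221]);ey=np.array([-.8221,.5693])
C={n:cams.read_camera(n) for n in("scene","side")}
for n,(r0,c0) in(("scene",(165,235)),("side",(150,270))):
    im=C[n]["image"]
    for sx in(1,-1):
        for sy in(1,-1):
            P=np.r_[c+ex*sx*.1215+ey*sy*.052,.0545]
            u=proj(C[n],s,P);L=[p for p,*_ in reds(im,8)];q=min(L,key=lambda p:np.hypot(*(p-u)));print(n,sx,sy,np.round(u,1),np.round(q,1))
    o.append(cv2.resize(im[r0:r0+100,c0:c0+140],(406,290),interpolation=2))
cv2.imwrite("pics/end.png",np.vstack(o)[:,:,::-1])
E
```

```text
[0.7609278  0.20647281 0.21683967] [-1.00423974  0.72521583 -0.59680084]
scene 1 1 [281.1 239.5] [279.5 239.8]
scene 1 -1 [267.7 218.5] [267.2 218.6]
scene -1 1 [348.7 212.2] [349.9 211.8]
scene -1 -1 [333.1 193.5] [334.4 193.4]
side 1 1 [321.2 183.9] [319.2 183. ]
side 1 -1 [349.5 186. ] [350.1 185.9]
side -1 1 [302.5 213.3] [302.2 214.3]
side -1 -1 [334.3 216.2] [334.8 216.5]
```

View pics/end.png

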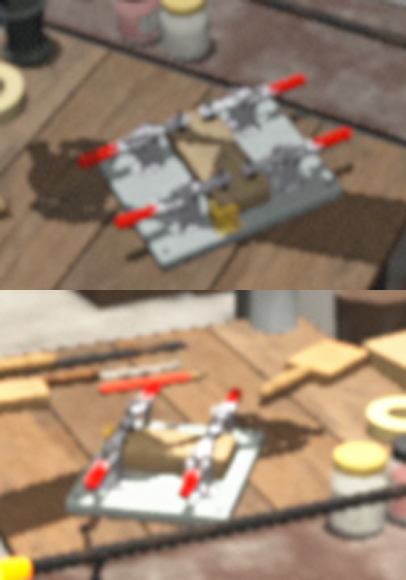

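All four grips are within 2 px of their level positions in both views, and the billet is still against the brass stop.

```bash
python3 -c "
from workcell import bot
print(bot.finish_job())"
```

```text
the job is handed in; nothing more can be done
None
```

All four clamps are pressed level on their stops in the order stop, diagonal, fourth, third, with the billet still against the brass stop; the job is handed in at about 11 s, with no verdict returned.

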